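# Put the calibration weights back in their block

### The arm

A 6-joint arm with a two-finger parallel gripper is mounted at the origin on a cart in front of the work surface, level with it; the furniture and walls round the work are solid. World frame = base frame: x ahead of the robot, y to its left, z up, the work surface at z = 0. Lengths are in m, angles in degrees, forces in N, time in s.
With the tool pointing down it reaches from about 0.4 to 0.825 m from the base axis. Payload 7 kg.
Tool frame: the origin (TCP) lies on the mounting face of the last link; the fingertips stand 178 mm ahead of it and the grasp point (between the pads) lies 159 mm ahead of it (ctrl.tip_extent is the distance from the TCP to the fingertips, in m); z points along the fingers, y is the direction in which the jaws open and shut (so a half turn about z gives the same grasp; the last joint's range is limited). The gripper opens to 88 mm and grips with 3 to 60 N. Pads are 19 mm wide; open, the fingers measure 130 mm over their backs; the gripper's body (78 mm by 193 mm) begins 47 mm behind the grasp point.
Start: joints at [92.882, 20.546, 0.682, 0, -70.136, -16.507], TCP at [0.159, 0.656, 0.405] pointing down, gripper open.
Joint ranges: [-176.03, 176.03], [-82.01, 121.73], [-58.28, 71.71], [-173.87, 95.51], [-174.79, -0.11], [-173.66, 173.66]. Speed limits (degrees/s): [136.94, 136.94, 172.46, 180, 180, 180].

### API

Orientations are given as [roll, pitch, yaw] about the fixed x, y, z axes, in that order (R = Rz(yaw) Ry(pitch) Rx(roll)).
In Python, from plant import ctrl gives the robot as it stands. The module is installed in compiled form; this text tells all that it offers.
- The arm moves only by the tool carry_out, never from a script. Its argument "moves" is text: rows parted by semicolons, each of 7 numbers parted by spaces: the finger opening in m, from 0 to 0.0876, then the shift along the tool's x, y, z in m, then the turn, a rotation vector about the tool's x, y, z in rad. A call has 1 to 20 rows; each row is the pose to reach, as a shift and turn from the pose commanded when the call began, along the tool's axes at that moment; what a row does not reach only later rows make up. A row lasts 1/10 s, in which the tool goes at most 50 mm and 8.59 degrees, less where a joint would pass 70% of its speed; a pose out of reach is approached as far as the arm can. A call with a gripper value outside its range is refused whole. The fingers move at their own pace and stop on an object; the grip force is fixed at half the most. Time passes only in rows, so rows that repeat a pose let the fingers close. It gives the time, the measured TCP pose, the force and the opening at its end, in the units of the state.
- ctrl.get_obs(): the state, without advancing time (a new reading comes with each control period).
- ctrl.snapshot(name): name is "scene" or "side" or "wrist"; returns a dict with "image" (384x512x3 uint8, red, green, blue), "K" (3x3 intrinsics, pixels), "R" (3x3) and "t" (3): a world point X has camera coordinates R X + t. Camera axes: x right, y down, z forward; pixel columns grow to the right and rows downward; lengths in m; the calibration is good to about 2 mm. A picture is of the moment at which its call begins. There is no depth.
- ctrl.close_job(): hands the job in, once; it reports no verdict.
Trained networks look in a picture, given as the dict that the camera call returned (one of the last four; its "shot" number tells which), for a name from the list of things; names that differ only in an ending like _2 or _b are one class to them, and where a whole thing is asked for, a point or a joint stands for the part that bears it (a point fixed in the world has none). Each returns a list of dicts, best first, with "confidence" (0 to 1); they miss things now and then, are a little off and sometimes report something else, mostly with a low value. They report only what shows in the picture. A call takes as long as a camera call. They do not tell look-alikes from the thing itself.
- ctrl.recognise(picture, label): "extent" ([left, top, right, bottom] in pixels, round what is visible of it).
- ctrl.trace(picture, label): "region" (384x512 bool, what is visible of it) and "extent" ([left, top, right, bottom] in pixels, round what is visible of it).
- ctrl.mark_of(picture, label): "at" ([row, column] in pixels: a listed point, or the origin of a listed thing).
The state is a dict: "clock": time; "joint_pos": joint angles; "qvel": joint speeds; "tau": joint torques, N m; "tool_pos": TCP position; "orientation": TCP orientation; "force": force on the tool from outside, world axes, zero at the start; "moment": the same for the moment, N m; "opening": finger opening in m.
Only numpy, scipy, OpenCV 4.12 (cv2) and the standard library are available. Lean on these libraries where they do the work, as an engineer would, in place of code of your own. Each camera call takes 0.05 s, during which the arm holds its last target.

### The job

The balance check is finished: put the four steel weights back in the wooden weight block, each upright and fully home in the well of its own size, so that the row runs from the largest down to the smallest. Set them down gently, never dropping or tipping one over, and leave the small glass beaker standing where it is.

Things in the scene. Friction and masses are not known exactly. Their poses are not given: they have to be found in the camera images.
- w500_mid (a point): the largest of four polished steel calibration weights, an upright cylinder with a slightly narrower knob on top: 38 mm in diameter, 62 mm tall, 500 g. The point is on its axis, half-way up (31 mm above its flat foot, whose edge is bevelled 2 mm); z is up along the axis. The straight cylinder reaches 44 mm above the foot, the knob is the rest
- w200_mid (a point): the second largest of four polished steel calibration weights, an upright cylinder with a slightly narrower knob on top: 29 mm in diameter, 48 mm tall, 200 g. The point is on its axis, half-way up (24 mm above its flat foot, whose edge is bevelled 2 mm); z is up along the axis. The straight cylinder reaches 34 mm above the foot, the knob is the rest
- w100_mid (a point): the third largest of four polished steel calibration weights, an upright cylinder with a slightly narrower knob on top: 23 mm in diameter, 38 mm tall, 100 g. The point is on its axis, half-way up (19 mm above its flat foot, whose edge is bevelled 2 mm); z is up along the axis. The straight cylinder reaches 27 mm above the foot, the knob is the rest
- w50_mid (a point): the smallest of four polished steel calibration weights, an upright cylinder with a slightly narrower knob on top: 18 mm in diameter, 30 mm tall, 50 g. The point is on its axis, half-way up (15 mm above its flat foot, whose edge is bevelled 2 mm); z is up along the axis. The straight cylinder reaches 21 mm above the foot, the knob is the rest
- well_500 (a point): the largest well of the wooden block, for the largest weight: a round blind hole 49 mm wide, 10 mm deep; the upper 3 mm flare out to a mouth of 53 mm, and the floor is dark green. The point is the centre of its floor, 15 mm above the worktop and 10 mm below the block's top
- well_200 (a point): the second largest well of the wooden block, for the second largest weight: a round blind hole 40 mm wide, 10 mm deep; the upper 3 mm flare out to a mouth of 44 mm, and the floor is dark green. The point is the centre of its floor, 15 mm above the worktop and 10 mm below the block's top
- well_100 (a point): the third largest well of the wooden block, for the third largest weight: a round blind hole 34 mm wide, 10 mm deep; the upper 3 mm flare out to a mouth of 38 mm, and the floor is dark green. The point is the centre of its floor, 15 mm above the worktop and 10 mm below the block's top
- well_50 (a point): the smallest well of the wooden block, for the smallest weight: a round blind hole 29 mm wide, 10 mm deep; the upper 3 mm flare out to a mouth of 33 mm, and the floor is dark green. The point is the centre of its floor, 15 mm above the worktop and 10 mm below the block's top
- weight_block: pale wooden block, fixed, 214 x 74 x 25 mm with a 222 x 82 x 14 mm foot, with four wells in one row; origin under its centre. x runs along the row from the biggest well to the smallest, y across the row, where fingers have most room; wells lie 43 to 56 mm apart. Hold a weight at least 12 mm above its foot, so that the fingertips clear the block's top
- beaker_mid (a point): small empty glass beaker, 45 mm wide and 58 mm tall, standing among the weights; the point is half-way up on its axis. It stays where it is
Things that resemble listed ones, but are neither listed nor needed, are in the scene too. Leave any purple or red look-alike of the part that bears w200_mid alone.

How it is judged (in metres and radians):
At the end, for the whole second after the job is handed in: Each of the four weights stands in the well of its own size: axis within 8 mm of the well's centre, foot within 3 mm of the well's floor, upright to 0.1 rad, released and at rest; the beaker stands upright within 30 mm of where it was (horizontal distance between w500_mid and well_500 below 0.008 m and z of w500_mid in the frame of well_500 below 0.034 m and angle between each of w500_mid, w200_mid, w100_mid, w50_mid's own z axis and vertical below 0.1 rad and linear speed of each of weight_500, weight_200, weight_100, weight_50 below 0.02 m/s and contact force between each of weight_500, weight_200, weight_100, weight_50 and the fingers below 0.05 N and horizontal distance between w200_mid and well_200 below 0.008 m and z of w200_mid in the frame of well_200 below 0.027 m and horizontal distance between w100_mid and well_100 below 0.008 m and z of w100_mid in the frame of well_100 below 0.022 m and horizontal distance between w50_mid and well_50 below 0.008 m and z of w50_mid in the frame of well_50 below 0.018 m and distance of beaker_mid from where it was at the start of the episode below 0.03 m and angle between beaker_mid's own z axis and vertical below 0.2 rad); the robot touches nothing.
It fails at once if a weight is tipped over (0.7 rad or more) (angle between any of w500_mid, w200_mid, w100_mid, w50_mid's own z axis and vertical above 0.7 rad).
It fails at once if a weight is dropped into its well (faster than 0.45 m/s, a fall of about 10 mm) ((horizontal distance between w500_mid and well_500 below 0.03 m and z of w500_mid in the frame of well_500 below 0.051 m and linear speed of weight_500 above 0.45 m/s) or (horizontal distance between w200_mid and well_200 below 0.03 m and z of w200_mid in the frame of well_200 below 0.044 m and linear speed of weight_200 above 0.45 m/s) or (horizontal distance between w100_mid and well_100 below 0.03 m and z of w100_mid in the frame of well_100 below 0.039 m and linear speed of weight_100 above 0.45 m/s) or (horizontal distance between w50_mid and well_50 below 0.03 m and z of w50_mid in the frame of well_50 below 0.035 m and linear speed of weight_50 above 0.45 m/s)).
It fails at once if the beaker is knocked over or moved more than 30 mm (angle between beaker_mid's own z axis and vertical above 0.5 rad or distance of beaker_mid from where it was at the start of the episode above 0.03 m).
It also fails if it takes over 120 s, if anything falls off the work surface, if the arm or the gripper's body presses on something with over 40 N, if the wrist force passes 120 N, or if a joint passes its speed limit or range.

## Working session

There is one attempt and no reset: what is moved stays moved. The work goes in short steps, Python scripts to look and compute and a tool call to move; the robot and the scene stay as the last step left them, time stands still between calls to the robot, and variables do not carry over. Pictures are saved under pics/ and viewed, and the job is handed in when it is done.

Besides the shell and the picture viewer there is one more tool, called after "Call:" as name(argument=value, ...) on one line, values as JSON. carry_out: Moves the arm, as the interface text tells. Its arguments: {"type":"object","properties":{"moves":{"type":"string"}},"required":["moves"]}

```bash
mkdir -p pics
cat > h.py <<'E'
import numpy as np, cv2
from plant import ctrl
def snap(n,f=None):
    s=ctrl.snapshot(n)
    if f: cv2.imwrite('pics/'+f,s['image'][:,:,::-1])
    return s
def ray(s,u,v,z):
    K,R,t=s['K'],s['R'],s['t']
    d=R.T@np.linalg.solve(K,[u,v,1.]);c=-R.T@t
    return c+d*(z-c[2])/d[2]
def proj(s,X):
    p=s['K']@(s['R']@np.array(X)+s['t']);return p[:2]/p[2]
E
python3 - <<'E'
from h import *
o=ctrl.get_obs();print(o)
for n in ['scene','side','wrist']:
    s=snap(n,n+'0.png')
    print(n,-s['R'].T@s['t'])
    for l,z in [('w500_mid',.031),('w200_mid',.024),('w100_mid',.019),('w50_mid',.015),('well_500',.015),('well_200',.015),('well_100',.015),('well_50',.015),('weight_block',0),('beaker_mid',.029)]:
        for r in ctrl.mark_of(s,l):
            v,u=r['at'];print(l,round(r['confidence'],2),np.round([u,v]),ray(s,u,v,z).round(4))
E
```

```text
{'clock': 0.0, 'joint_pos': array([ 9.28825190e+01,  2.05907472e+01,  6.34715901e-01, -2.12077957e-02,
       -7.01360449e+01, -1.65064013e+01]), 'qvel': array([-0.09151149,  0.08274343,  0.03979014,  0.12714616, -0.06609288,
        0.00703809]), 'tau': array([ 7.39320203e-04, -5.82710016e+01,  2.93051237e+01,  6.99691191e+00,
        6.98405929e-03, -1.50035248e-04]), 'tool_pos': array([0.15895159, 0.65581767, 0.40373395]), 'orientation': array([ 1.79906053e+02, -7.04843683e-03, -1.36310987e+01]), 'force': array([-0.92720617, -1.02757317,  0.33747753]), 'moment': array([-0.0267067 , -0.00029474,  0.02505948]), 'opening': 0.08778901124416401}
scene [ 0.10234586 -0.63825229  0.76877724]
w500_mid 0.88 [354. 274.] [ 0.5387 -0.32    0.031 ]
w200_mid 0.73 [305. 239.] [ 0.5106 -0.1839  0.024 ]
w200_mid 0.59 [260. 270.] [ 0.3756 -0.2039  0.024 ]
w200_mid 0.46 [282. 254.] [ 0.4417 -0.1927  0.024 ]
w100_mid 0.46 [293. 282.] [ 0.4211 -0.2639  0.019 ]
w50_mid 0.52 [282. 208.] [ 0.5248 -0.0666  0.015 ]
w50_mid 0.31 [292. 284.] [ 0.4196 -0.2649  0.015 ]
well_500 0.82 [220. 138.] [0.5265 0.2737 0
[... 1633 characters left out ...]
0.2574 0.015 ]
well_200 0.65 [223. 261.] [0.5176 0.2079 0.015 ]
well_200 0.61 [229. 242.] [0.5137 0.1538 0.015 ]
well_200 0.61 [212. 295.] [0.5245 0.2974 0.015 ]
well_100 0.74 [218. 279.] [0.5192 0.2574 0.015 ]
well_100 0.65 [223. 261.] [0.5176 0.2079 0.015 ]
well_100 0.61 [229. 242.] [0.5137 0.1538 0.015 ]
well_100 0.61 [212. 295.] [0.5245 0.2974 0.015 ]
well_50 0.74 [218. 279.] [0.5192 0.2574 0.015 ]
well_50 0.65 [223. 261.] [0.5176 0.2079 0.015 ]
well_50 0.61 [229. 242.] [0.5137 0.1538 0.015 ]
well_50 0.61 [212. 295.] [0.5245 0.2974 0.015 ]
weight_block 0.77 [224. 271.] [ 0.5131  0.223  -0.    ]
beaker_mid 0.55 [274. 167.] [ 0.437  -0.1143  0.029 ]
wrist [0.22463375 0.64046733 0.38507121]
```

Run:
```python
import cv2,numpy as np
a=cv2.imread('pics/scene0.png');cv2.imwrite('pics/sc_crop.png',cv2.resize(a[110:320,180:400],None,fx=2.8,fy=2.8,interpolation=cv2.INTER_CUBIC)[:600])
a=cv2.imread('pics/side0.png');cv2.imwrite('pics/sd_crop.png',cv2.resize(a[100:310,180:340],None,fx=2.8,fy=2.8,interpolation=cv2.INTER_CUBIC))
```

```text
(no output)
```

View pics/scene0.png

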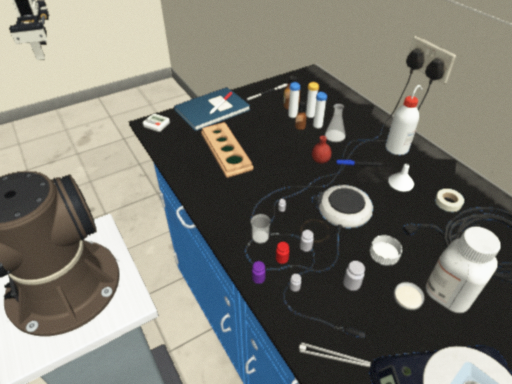

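View pics/sc_crop.png

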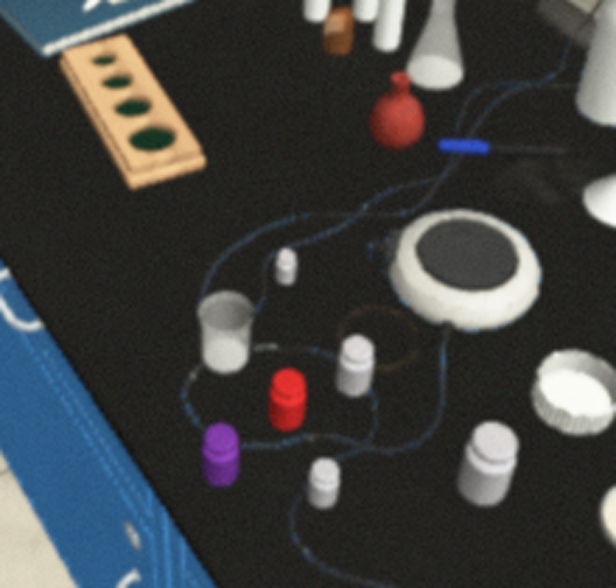

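View pics/sd_crop.png

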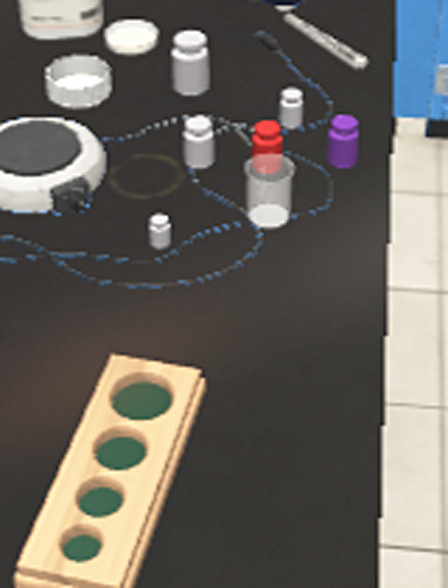

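View pics/wrist0.png

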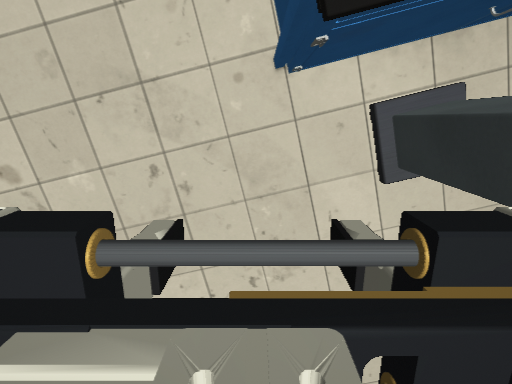

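The steel weights in the scene view are w500 at (354,274), w200 at (305,239), w100 at (293,282) and w50 at (282,208). The beaker is at (263,232). Three things could be w200: (305,239) grey steel, (282,254) red and (260,270) purple. The enlarged crop confirms that the grey one at (305,239) fits, so I leave red and purple alone. The largest well is at the block's near end, (233,161).

```bash
cat >> h.py <<'E'
from scipy.spatial.transform import Rotation as Ro
def pose(o=None):
    o=o or ctrl.get_obs();return np.array(o['tool_pos']),Ro.from_euler('xyz',o['orientation'],degrees=True)
def rel(p,yaw,o=None):
    "tool-frame shift & rotvec from measured pose to world TCP p, tool down with yaw"
    t,R=pose(o);T=Ro.from_euler('xyz',[180,0,yaw],degrees=True)
    return R.inv().apply(np.array(p)-t).round(4),(R.inv()*T).as_rotvec().round(4)
def tri(obs):
    "obs: list of (snap,u,v)"
    A=[];b=[]
    for s,u,v in obs:
        d=s['R'].T@np.linalg.solve(s['K'],[u,v,1.]);d/=np.linalg.norm(d);c=-s['R'].T@s['t']
        P=np.eye(3)-np.outer(d,d);A.append(P);b.append(P@c)
    return np.linalg.solve(sum(A),sum(b))
E
python3 - <<'E'
from h import *
a=snap('scene');b=snap('side');w=snap('wrist')
t,R=pose();c=-w['R'].T@w['t'];print('cam off tool',R.inv().apply(c-t),'axes in tool',R.inv().apply(w['R']).round(3).tolist(),w['K'].tolist())
for n,p,q in [('500',(354,274),(249,122)),('200',(305,239),(252,151)),('100',(293,282),(288,137)),('50',(282,208),(236,182)),('well5',(233,161),(229,242)),('w2',(226,146),(223,261)),('w1',(220,138),(218,279)),('w05',(216,130),(212,295)),('beak',(263,232),(274,167)),('red',(282,254),(277,153))]:
    print(n,tri([(a,*p),(b,*q)]).round(4))
# camera-above-block target, yaw -90
Rt=Ro.from_euler('xyz',[180,0,-90],degrees=True)
off=R.inv().apply(c-t)
p=np.array([.518,.225,0.36])-Rt.apply(off)*[1,1,0]
print(p,rel(p,-90))
E
```

```text
cam off tool [ 0.06743677 -0.00038392  0.01958653] axes in tool [[0.001, 1.0, -0.001], [-0.968, 0.001, -0.251], [-0.251, 0.001, 0.968]] [[282.5951977973313, 0.0, 256.7359670020303], [0.0, 282.5951977973313, 191.50830308530038], [0.0, 0.0, 1.0]]
500 [ 0.5347 -0.3214  0.0327]
200 [ 0.5074 -0.1853  0.0249]
100 [ 0.4155 -0.2658  0.0246]
50 [ 0.53   -0.0633  0.0093]
well5 [0.5103 0.1555 0.0168]
w2 [0.5165 0.2162 0.0247]
w1 [0.5197 0.2622 0.0223]
w05 [0.5256 0.3028 0.0232]
beak [ 0.438  -0.117   0.0256]
red [ 0.4395 -0.1902  0.0201]
[0.51761608 0.29243677 0.36      ] (array([0.4342, 0.2688, 0.0447]), array([ 0.   , -0.   ,  1.333]))
```

Call:
carry_out(moves="0.0876 0.432 0.256 0.03 0 0 1.333;0.0876 0.432 0.256 0.03 0 0 1.333;0.0876 0.432 0.256 0.03 0 0 1.333;0.0876 0.432 0.256 0.03 0 0 1.333;0.0876 0.432 0.256 0.03 0 0 1.333;0.0876 0.432 0.256 0.03 0 0 1.333;0.0876 0.432 0.256 0.03 0 0 1.333;0.0876 0.432 0.256 0.03 0 0 1.333;0.0876 0.432 0.256 0.03 0 0 1.333;0.0876 0.432 0.256 0.03 0 0 1.333;0.0876 0.432 0.256 0.03 0 0 1.333;0.0876 0.432 0.256 0.03 0 0 1.333;0.0876 0.432 0.256 0.03 0 0 1.333;0.0876 0.432 0.256 0.03 0 0 1.333;0.0876 0.432 0.256 0.03 0 0 1.333;0.0876 0.432 0.256 0.03 0 0 1.333")

```text
clock: 3.4
tool_pos: [0.5179, 0.3063, 0.3749]
orientation: [-180.0, 0.0, -89.9]
force: [-0.4, -0.7, -0.0]
opening: 0.0874
```

Run:
```python
from h import *
s=snap('wrist','w1.png');print(pose()[0],ctrl.get_obs()['orientation'],ctrl.get_obs()['joint_pos'])
np.savez('w1.npz',**s)
for l,z in [('well_500',.015),('weight_block',0)]:
    for r in ctrl.mark_of(s,l):
            v,u=r['at'];print(l,round(r['confidence'],2),np.round([u,v],1),ray(s,u,v,z).round(4))
for r in ctrl.trace(s,'weight_block'): print(r['extent'],r['confidence'])
```

```text
[0.51803196 0.30610888 0.3748163 ] [-1.79993251e+02  8.68885923e-03 -8.99215195e+01] [ 4.91666597e+01  1.48991438e+01 -1.14018330e+01 -6.58194198e-04
 -6.36880370e+01 -4.90878880e+01]
well_500 0.85 [264.1  41. ] [0.5107 0.1576 0.015 ]
well_500 0.81 [246.  171.1] [0.5315 0.3018 0.015 ]
well_500 0.72 [260.7  94. ] [0.5141 0.2125 0.015 ]
well_500 0.67 [253.7 136.3] [0.5221 0.26   0.015 ]
well_500 0.49 [256.8 108.7] [0.5185 0.2286 0.015 ]
weight_block 0.69 [255.9 108.5] [0.5196 0.2279 0.    ]
[212.8, 2.4, 304.6, 201.5] 0.89
```

View pics/w1.png

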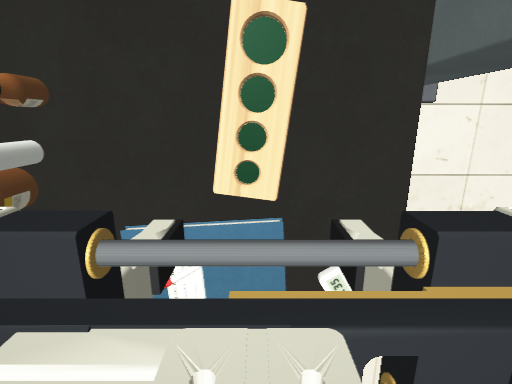

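Run:
```python
from h import *
s=dict(np.load('w1.npz'));im=s['image']
hsv=cv2.cvtColor(im,cv2.COLOR_RGB2HSV)
m=((hsv[...,0]>55)&(hsv[...,0]<90)&(hsv[...,1]>90)&(hsv[...,2]>25)).astype(np.uint8)
n,l,st,ce=cv2.connectedComponentsWithStats(m)
P=[]
for i in range(1,n):
    if st[i,4]>200:
        u,v=ce[i];x=ray(s,u,v,.015);P.append(x);w=ray(s,st[i,0],v,.015)-ray(s,st[i,0]+st[i,2],v,.015)
        print(ce[i].round(1),st[i],x.round(4),'width',np.linalg.norm(w).round(4))
P=np.array(P)
d=P[-1]-P[0];print(np.degrees(np.arctan2(d[1],d[0])),np.linalg.norm(np.diff(P,axis=0),axis=1))
w=((hsv[...,0]<25)&(hsv[...,2]>150)&(hsv[...,1]>40)).astype(np.uint8)
w[:, :205]=0;w[:,310:]=0;w[205:]=0
c=max(cv2.findContours(w,0,2)[0],key=cv2.contourArea)
q=np.array([ray(s,*p[0],.025)[:2] for p in c],np.float32)
print(cv2.minAreaRect(q*1000))
```

```text
[264.1  40.1] [ 243   17   43   47 1589] [0.5107 0.1567 0.015 ] width 0.047
[257.4  94. ] [241  77  33  35 923] [0.5179 0.2124 0.015 ] width 0.0377
[251.8 136.5] [239 123  27  28 595] [0.5244 0.2603 0.015 ] width 0.032
[247.4 171.9] [237 162  22  21 375] [0.5299 0.3028 0.015 ] width 0.0269
82.51150087950522 [0.05624091 0.04825267 0.04289875]
((519.7767333984375, 225.21340942382812), (214.3694305419922, 78.31269836425781), 82.52178192138672)
```

The wrist view shows the block with its four green wells at (264,40), (257,94), (252,136) and (247,172). That gives the well centres, with the row running at 82.5°. Next I look at the weights.

Call:
carry_out(moves="0.0876 0.05 0.0 -0.02 0 0 0;0.0876 0.336 0.038 -0.02 0 0 0;0.0876 0.336 0.038 -0.02 0 0 0;0.0876 0.336 0.038 -0.02 0 0 0;0.0876 0.336 0.038 -0.02 0 0 0;0.0876 0.336 0.038 -0.02 0 0 0;0.0876 0.336 0.038 -0.02 0 0 0;0.0876 0.336 0.038 -0.02 0 0 0;0.0876 0.336 0.038 -0.02 0 0 0;0.0876 0.336 0.038 -0.02 0 0 0;0.0876 0.336 0.038 -0.02 0 0 0;0.0876 0.336 0.038 -0.02 0 0 0")

```text
clock: 4.8
tool_pos: [0.4808, -0.0296, 0.3946]
orientation: [180.0, -0.0, -89.9]
force: [-0.5, -1.0, -0.7]
opening: 0.0878
```

```bash
cat > look.py <<'E'
from h import *
import sys
s=snap('wrist',sys.argv[1]+'.png');np.savez(sys.argv[1]+'.npz',**s)
o=ctrl.get_obs();print(o['tool_pos'],o['orientation'],o['joint_pos'].round(1))
for l,z in [('w500_mid',.031),('w200_mid',.024),('w100_mid',.019),('w50_mid',.015),('beaker_mid',.029)]:
    for r in ctrl.mark_of(s,l):
        v,u=r['at'];print(l,round(r['confidence'],2),np.round([u,v],1),ray(s,u,v,z).round(4))
E
python3 look.py w2
```

```text
[ 0.48074041 -0.02969203  0.39453024] [ 1.79985355e+02 -2.21668654e-03 -8.99155018e+01] [ 19.9   2.5 -23.8  -0.  -63.7 -19.8]
w200_mid 0.71 [287.8  32.5] [ 0.4467 -0.1897  0.024 ]
w200_mid 0.58 [355.1  17.5] [ 0.3728 -0.2048  0.024 ]
w200_mid 0.56 [229.4  33.1] [ 0.5121 -0.1889  0.024 ]
w200_mid 0.45 [294.6 107.7] [ 0.4362 -0.1089  0.024 ]
w50_mid 0.51 [216.5 148.8] [ 0.5322 -0.0591  0.015 ]
beaker_mid 0.9 [295.3 107.9] [ 0.436  -0.1085  0.029 ]
```

View pics/w2.png

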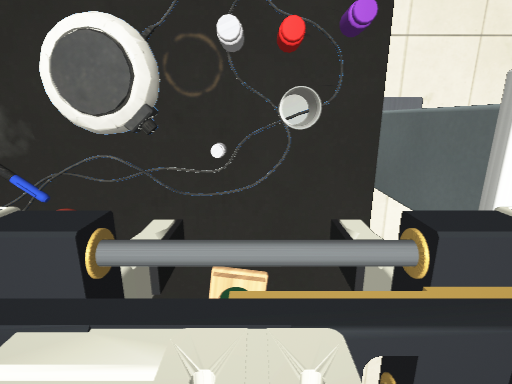

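```bash
cat >> h.py <<'E'
from scipy.optimize import minimize
G={'w500_mid':(.019,.062,.044),'w200_mid':(.0145,.048,.034),'w100_mid':(.0115,.038,.027),'w50_mid':(.009,.030,.021)}
def sil(s,x,y,g,z0=0,sc=4):
    r,h,hc=g;a=np.linspace(0,2*np.pi,40,endpoint=False)
    out=np.zeros((384*sc,512*sc),np.uint8)
    for rr,zz in [(r,[0,hc]),(.82*r,[hc,h])]:
        pts=np.array([proj(s,(x+rr*np.cos(t),y+rr*np.sin(t),z0+z)) for z in zz for t in a])
        cv2.fillConvexPoly(out,cv2.convexHull((pts*sc+sc/2).astype(np.int32)),1)
    return cv2.resize(out.astype(np.float32),(512,384),interpolation=cv2.INTER_AREA)
def fit(s,mask,l,x0,z0=0):
    m=mask.astype(np.float32)
    f=lambda p:np.abs(sil(s,p[0],p[1],G[l],z0)-m).sum()/m.sum()
    r=minimize(f,x0,method='Nelder-Mead',options=dict(initial_simplex=[x0,[x0[0]+.004,x0[1]],[x0[0],x0[1]+.004]],xatol=1e-4,fatol=1e-4))
    return r.x.round(4),round(r.fun,3)
E
python3 - <<'E'
from h import *
s=snap('wrist')
for l in ['w200_mid','w50_mid']:
    for r in ctrl.trace(s,l):
        e=r['extent'];m=r['region'];x0=ray(s,(e[0]+e[2])/2,(e[1]+e[3])/2,G[l][1]/2)[:2]
        print(l,round(r['confidence'],2),np.round(e),m.sum(),fit(s,m,l,x0))
E
```

```text
w200_mid 0.89 [338.   1. 377.  39.] 995 (array([ 0.3699, -0.2059]), np.float64(0.041))
w200_mid 0.84 [215.  12. 245.  53.] 805 (array([ 0.5117, -0.1888]), np.float64(0.046))
w200_mid 0.72 [276.  16. 305.  55.] 814 (array([ 0.4439, -0.1885]), np.float64(0.053))
w200_mid 0.7 [210. 270. 268. 300.] 1388 (array([0.5303, 0.1246]), np.float64(0.595))
w50_mid 0.73 [208. 142. 223. 160.] 201 (array([ 0.5308, -0.0565]), np.float64(0.08))
```

The view shows w50 at (216,150), the steel w200 at (229,32), red at (291,32), purple at (359,15) and the beaker at (300,107). The silhouette fits are good. I pick w50 first.

```bash
cat > go.py <<'E'
from h import *
import sys
a=list(map(float,sys.argv[1:]));print(pose()[0].round(4),*rel(a[:3],a[3]))
E
python3 go.py .5308 -.0565 .30 -97.5
```

```text
[ 0.4806 -0.0305  0.3947] [ 0.026  -0.0502  0.0947] [0.    0.    0.131]
```

Call:
carry_out(moves="0.0876 0.026 -0.05 0.04 0 0 0.132;0.0876 0.026 -0.05 0.09 0 0 0.132;0.0876 0.026 -0.05 0.09 0 0 0.132;0.0876 0.026 -0.05 0.09 0 0 0.132")

```text
clock: 5.65
tool_pos: [0.5301, -0.057, 0.3026]
orientation: [179.7, -0.1, -97.6]
force: [-0.9, 1.1, 1.0]
opening: 0.0879
```

```bash
cat > chk.py <<'E'
from h import *
import sys
l=sys.argv[1];f=sys.argv[2];s=snap('wrist',f+'.png')
t,R=pose()
for r in ctrl.trace(s,l):
    e=r['extent'];m=r['region'];x0=ray(s,(e[0]+e[2])/2,(e[1]+e[3])/2,G[l][1]/2)[:2]
    p,c=fit(s,m,l,x0)
    print(l,round(r['confidence'],2),np.round(e),p,c,'in tool',R.inv().apply(np.array([*p,0])-t).round(4))
print(t.round(4),ctrl.get_obs()['orientation'].round(2),ctrl.get_obs()['joint_pos'].round(1))
E
python3 chk.py w50_mid w3
```

```text
w50_mid 0.71 [247. 178. 263. 200.] [ 0.5303 -0.0574] 0.065 in tool [ 3.000e-04 -4.000e-04  3.046e-01]
[ 0.5305 -0.0567  0.3046] [-1.7995e+02 -2.0000e-02 -9.7530e+01] [ 15.   12.4 -24.9   0.  -52.7 -22.6]
```

View pics/w3.png

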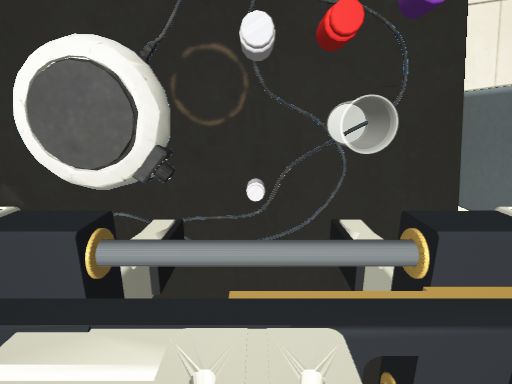

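The view shows w50 centred between the fingers at (255,190), with the fit within 0.5 mm. I descend and grip.

Call:
carry_out(moves="0.06 0 0 0.04 0 0 0;0.05 0 0 0.08 0 0 0;0.05 0 0 0.104 0 0 0;0.05 0 0 0.1135 0 0 0;0.05 0 0 0.1135 0 0 0;0.05 0 0 0.1135 0 0 0")

```text
clock: 6.35
tool_pos: [0.5315, -0.0562, 0.1932]
orientation: [-179.8, 0.0, -97.5]
force: [0.0, 1.0, -0.0]
opening: 0.0509
```

Call:
carry_out(moves="0.03 0 0 0 0 0 0;0.025 0 0 0 0 0 0;0.02 0 0 0 0 0 0;0 0 0 0 0 0 0;0 0 0 0 0 0 0;0 0 0 0 0 0 0;0 0 0 0 0 0 0")

```text
clock: 7.05
tool_pos: [0.5306, -0.0566, 0.1913]
orientation: [-180.0, -0.0, -97.6]
force: [-1.0, 1.7, 2.2]
opening: 0.0164
```

Call:
carry_out(moves="0 0 0 -0.01 0 0 0;0 0 0 -0.03 0 0 0;0 0 0 -0.07 0 0 0;0 0 0 -0.12 0 0 0;0 0 0 -0.12 0 0 0;0 0 0 -0.12 0 0 0")

```text
clock: 7.65
tool_pos: [0.5306, -0.0565, 0.3132]
orientation: [-179.8, 0.1, -97.6]
force: [-0.5, -0.1, -1.2]
opening: 0.0164
```

```bash
python3 - <<'E'
from h import *
for n in ['scene','side','wrist']: snap(n,n+'4.png')
a=cv2.imread('pics/scene4.png')[120:300,200:380];b=cv2.imread('pics/side4.png')[100:280,170:350]
cv2.imwrite('pics/c4.png',cv2.resize(np.hstack([a,b]),None,fx=2.2,fy=2.2,interpolation=cv2.INTER_CUBIC))
E
python3 go.py .5299 .3028 .31 -97.5
```

```text
[ 0.53   -0.0567  0.3103] [-3.563e-01  4.750e-02  2.000e-04] [ 0.0019 -0.0004 -0.0013]
```

View pics/c4.png

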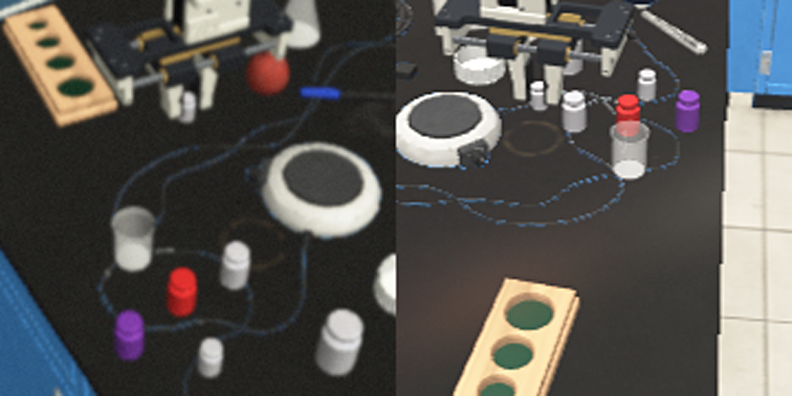

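View pics/wrist4.png

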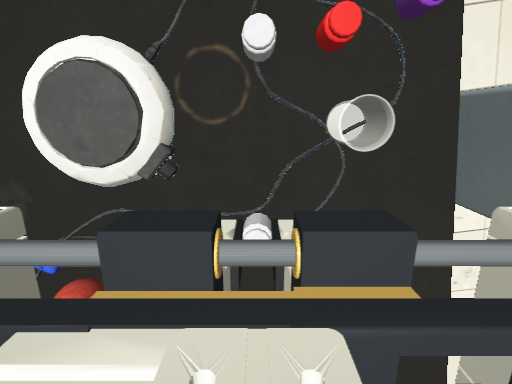

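Both views show w50 held upright between the fingers and clear of the table. I carry it to well_50.

Call:
carry_out(moves="0 -0.02 0.003 0 0 0 0;0 -0.05 0.007 0 0 0 0;0 -0.09 0.012 0 0 0 0;0 -0.13 0.017 0 0 0 0;0 -0.17 0.023 0 0 0 0;0 -0.21 0.028 0 0 0 0;0 -0.25 0.033 0 0 0 0;0 -0.29 0.039 0 0 0 0;0 -0.32 0.043 0 0 0 0;0 -0.34 0.0455 0 0 0 0;0 -0.356 0.0475 0 0 0 0;0 -0.356 0.0475 0 0 0 0;0 -0.356 0.0475 0 0 0 0;0 -0.356 0.0475 0 0 0 0")

```text
clock: 9.2
tool_pos: [0.5303, 0.3015, 0.311]
orientation: [180.0, -0.0, -97.6]
force: [-0.0, 0.4, 0.3]
opening: 0.0164
```

```bash
python3 go.py .5299 .3028 .225 -97.5
python3 - <<'E'
from h import *
s=snap('wrist','w5.png')
E
```

```text
[0.5303 0.3015 0.311 ] [-0.0012  0.0006  0.086 ] [ 0.0005 -0.0005 -0.002 ]
```

View pics/w5.png

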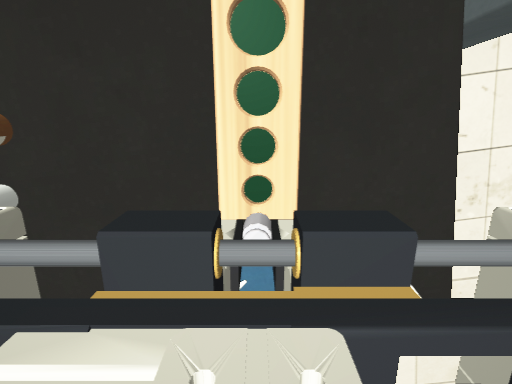

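```bash
cat > wells.py <<'E'
from h import *
s=snap('wrist');im=s['image'];t,R=pose()
hsv=cv2.cvtColor(im,cv2.COLOR_RGB2HSV)
m=((hsv[...,0]>55)&(hsv[...,0]<90)&(hsv[...,1]>90)&(hsv[...,2]>25)).astype(np.uint8)
n,l,st,ce=cv2.connectedComponentsWithStats(m)
for i in range(1,n):
    if st[i,4]>150:
        x=ray(s,*ce[i],.015);print(ce[i].round(1),st[i],x.round(4),'tool',R.inv().apply(x-t).round(4))
E
python3 wells.py
```

```text
[257.7  25.9] [ 231    0   54   55 2427] [0.5105 0.1573 0.015 ] tool [0.1456 0.0006 0.2963]
[257.8  92.8] [ 238   71   41   44 1421] [0.5177 0.2124 0.015 ] tool [0.0901 0.0008 0.2963]
[257.8 145.4] [242 129  33  34 885] [0.5241 0.2603 0.015 ] tool [0.0417 0.0008 0.2963]
[257.8 188.5] [245 176  27  26 544] [0.5297 0.303  0.015 ] tool [-0.0014  0.0009  0.2963]
```

Call:
carry_out(moves="0 -0.0013 0.0008 0.02 0 0 0;0 -0.0013 0.0008 0.05 0 0 0;0 -0.0013 0.0008 0.075 0 0 0;0 -0.0013 0.0008 0.085 0 0 0;0 -0.0013 0.0008 0.09 0 0 0;0 -0.0013 0.0008 0.09 0 0 0;0 -0.0013 0.0008 0.09 0 0 0")

```text
clock: 10.0
tool_pos: [0.5302, 0.3042, 0.2224]
orientation: [-179.9, 0.1, -97.6]
force: [0.1, -0.4, -0.3]
opening: 0.0162
```

```bash
python3 go.py .5297 .3030 .2065 -97.5
```

```text
[0.5302 0.3042 0.2224] [0.0013 0.0003 0.0159] [-0.0012  0.0013 -0.001 ]
```

Call:
carry_out(moves="0 0.0005 0.0003 0.004 0 0 0;0 0.0005 0.0003 0.008 0 0 0;0 0.0005 0.0003 0.011 0 0 0;0 0.0005 0.0003 0.013 0 0 0;0 0.0005 0.0003 0.014 0 0 0;0 0.0005 0.0003 0.0145 0 0 0;0 0.0005 0.0003 0.015 0 0 0;0 0.0005 0.0003 0.015 0 0 0")

```text
clock: 10.8
tool_pos: [0.5293, 0.3036, 0.2064]
orientation: [-180.0, 0.0, -97.6]
force: [-0.4, 0.3, 2.1]
opening: 0.0162
```

Call:
carry_out(moves="0.018 0 0 0 0 0 0;0.02 0 0 0 0 0 0;0.03 0 0 0 0 0 0;0.05 0 0 0 0 0 0;0.06 0 0 0 0 0 0;0.06 0 0 0 0 0 0;0.06 0 0 -0.02 0 0 0;0.06 0 0 -0.06 0 0 0;0.06 0 0 -0.11 0 0 0;0.06 0 0 -0.16 0 0 0;0.06 0 0 -0.16 0 0 0")

```text
clock: 11.9
tool_pos: [0.5309, 0.3045, 0.3745]
orientation: [-179.5, 0.5, -97.5]
force: [0.4, 0.8, 0.1]
opening: 0.0603
```

```bash
python3 - <<'E'
from h import *
for n in ['scene','side','wrist']: snap(n,n+'6.png')
a=cv2.imread('pics/scene6.png')[100:200,180:280];b=cv2.imread('pics/side6.png')[225:325,170:270]
cv2.imwrite('pics/c6.png',cv2.resize(np.hstack([a,b]),None,fx=4,fy=4,interpolation=cv2.INTER_CUBIC))
E
python3 go.py .515 -.13 .40 -90
```

```text
[0.5291 0.3033 0.3663] [ 0.4313 -0.0432 -0.034 ] [-0.      0.0008 -0.1323]
```

View pics/c6.png

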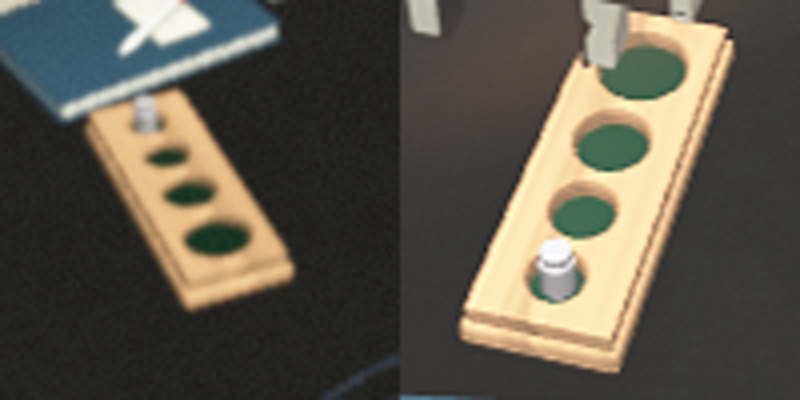

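View pics/wrist6.png

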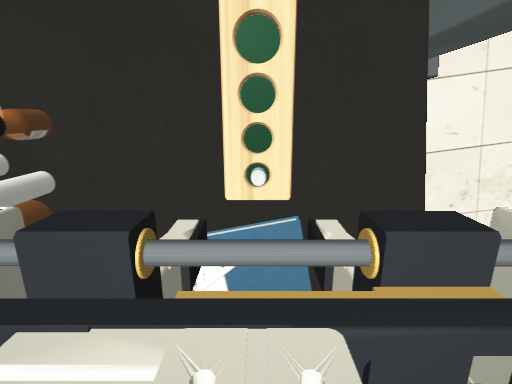

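w50 stands upright in the smallest well, at (257,175) in the wrist view. Next I look over the other three.

```bash
python3 go.py .47 -.14 .40 -97.5
```

```text
[0.5291 0.3033 0.3663] [ 4.472e-01  1.000e-04 -3.400e-02] [ 0.      0.0008 -0.0014]
```

Call:
carry_out(moves="0.06 0.05 0 -0.034 0 0 0;0.06 0.447 0 -0.034 0 0 0;0.06 0.447 0 -0.034 0 0 0;0.06 0.447 0 -0.034 0 0 0;0.06 0.447 0 -0.034 0 0 0;0.06 0.447 0 -0.034 0 0 0;0.06 0.447 0 -0.034 0 0 0;0.06 0.447 0 -0.034 0 0 0;0.06 0.447 0 -0.034 0 0 0;0.06 0.447 0 -0.034 0 0 0;0.06 0.447 0 -0.034 0 0 0;0.06 0.447 0 -0.034 0 0 0;0.06 0.447 0 -0.034 0 0 0")

```text
clock: 13.35
tool_pos: [0.4708, -0.1385, 0.3996]
orientation: [179.9, -0.0, -97.5]
force: [0.2, 0.5, 0.2]
opening: 0.0595
```

Run:
```python
from h import *
s=snap('wrist','w7.png')
print(pose()[0])
for l in ['w500_mid','w200_mid','w100_mid']:
    for r in ctrl.trace(s,l):
        e=r['extent'];m=r['region'];x0=ray(s,(e[0]+e[2])/2,(e[1]+e[3])/2,G[l][1]/2)[:2]
        print(l,round(r['confidence'],2),np.round(e),m.sum(),fit(s,m,l,x0))
```

```text
[ 0.47079828 -0.13844228  0.39980076]
w500_mid 0.9 [153.   0. 194.  45.] 1470 (array([ 0.5382, -0.3235]), np.float64(0.039))
w200_mid 0.98 [317.  95. 350. 124.] 652 (array([ 0.3697, -0.205 ]), np.float64(0.036))
w200_mid 0.8 [205. 124. 231. 148.] 516 (array([ 0.5123, -0.1879]), np.float64(0.049))
w200_mid 0.55 [262. 120. 286. 145.] 513 (array([ 0.4435, -0.1873]), np.float64(0.055))
w100_mid 0.8 [275.  48. 290.  73.] 375 (array([ 0.4261, -0.2656]), np.float64(0.116))
```

View pics/w7.png

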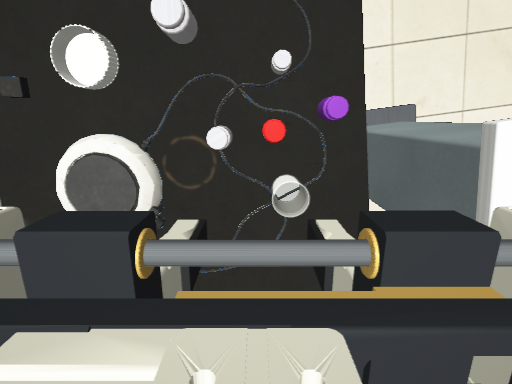

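The view shows steel w200 at (218,137), with red at (274,131) and purple at (334,107) left alone. w100 is at (282,61) and w500 at (172,18). I take w200 next, with the jaws turned and only part open to clear the red one.

```bash
python3 go.py .512 -.188 .31 -118
```

```text
[ 0.4707 -0.1387  0.4001] [ 0.0436 -0.0473  0.0901] [ 1.000e-04 -0.000e+00  3.585e-01]
```

Call:
carry_out(moves="0.05 0.044 -0.047 0.02 0 0 0.358;0.05 0.044 -0.047 0.05 0 0 0.358;0.05 0.044 -0.047 0.09 0 0 0.358;0.05 0.044 -0.047 0.09 0 0 0.358;0.05 0.044 -0.047 0.09 0 0 0.358;0.05 0.044 -0.047 0.09 0 0 0.358")

```text
clock: 14.15
tool_pos: [0.5122, -0.189, 0.3125]
orientation: [-179.8, 0.0, -117.9]
force: [-0.1, -0.1, -0.1]
opening: 0.0497
```

```bash
python3 chk.py w200_mid w8
```

```text
w200_mid 0.63 [365.  85. 416. 118.] [ 0.3702 -0.2046] 0.083 in tool [0.0806 0.1192 0.3121]
w200_mid 0.6 [302. 142. 345. 175.] [ 0.4432 -0.1875] 0.043 in tool [0.0313 0.0627 0.3123]
w200_mid 0.57 [245. 170. 275. 208.] [ 0.5117 -0.1883] 0.065 in tool [-1.000e-04  1.800e-03  3.126e-01]
[ 0.5121 -0.1891  0.3126] [-1.7980e+02  8.0000e-02 -1.1797e+02] [  0.3  13.  -23.    0.  -53.8 -28.3]
```

View pics/w8.png

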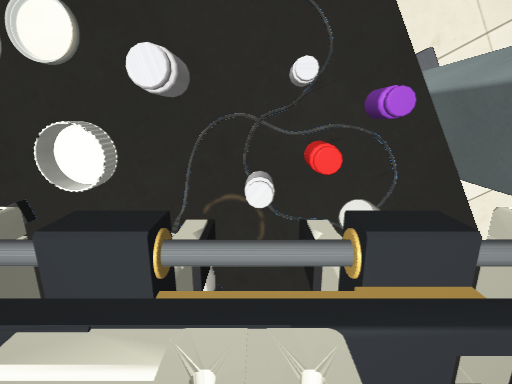

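Call:
carry_out(moves="0.05 0 0.001 0.04 0 0 0;0.05 0 0.001 0.08 0 0 0;0.05 0 0.001 0.108 0 0 0;0.05 0 0.001 0.119 0 0 0;0.05 0 0.001 0.119 0 0 0;0.05 0 0.001 0.119 0 0 0;0.05 0 0.001 0.119 0 0 0")

```text
clock: 14.95
tool_pos: [0.5113, -0.1889, 0.1931]
orientation: [-179.8, 0.1, -118.0]
force: [0.2, -0.7, -0.1]
opening: 0.0499
```

Call:
carry_out(moves="0.04 0 0 0 0 0 0;0.034 0 0 0 0 0 0;0.03 0 0 0 0 0 0;0 0 0 0 0 0 0;0 0 0 0 0 0 0;0 0 0 0 0 0 0;0 0 0 0 0 0 0")

```text
clock: 15.65
tool_pos: [0.5106, -0.189, 0.1914]
orientation: [-180.0, 0.0, -118.1]
force: [-1.4, -0.1, 4.4]
opening: 0.0282
```

Call:
carry_out(moves="0 0 0 -0.01 0 0 0;0 0 0 -0.03 0 0 0;0 0 0 -0.07 0 0 0;0 0 0 -0.12 0 0 0;0 0 0 -0.12 0 0 0;0 0 0 -0.12 0 0 0;0 0 0 -0.12 0 0 0")

```text
clock: 16.35
tool_pos: [0.5096, -0.1888, 0.3101]
orientation: [179.9, -0.0, -118.1]
force: [0.1, -1.3, -2.7]
opening: 0.0282
```

```bash
python3 go.py .5178 .2124 .31 -97.5
python3 - <<'E'
from h import *
snap('wrist','w9.png')
b=snap('side')['image'][100:280,170:350,::-1]
cv2.imwrite('pics/c9.png',cv2.resize(b,None,fx=3,fy=3,interpolation=cv2.INTER_CUBIC))
E
```

```text
[ 0.5096 -0.1888  0.3101] [-0.3578  0.1818  0.0004] [ 0.002   0.     -0.3596]
```

View pics/c9.png

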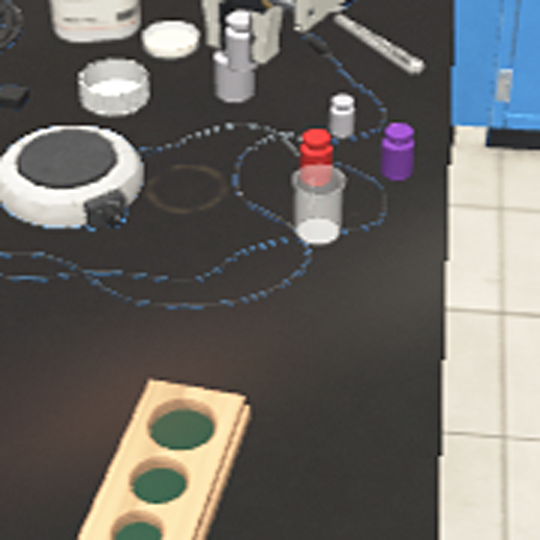

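The side view shows w200 held upright. I carry it to well_200.

Call:
carry_out(moves="0 -0.018 0.009 0 0 0 -0.03;0 -0.045 0.023 0 0 0 -0.08;0 -0.08 0.041 0 0 0 -0.14;0 -0.115 0.058 0 0 0 -0.2;0 -0.15 0.076 0 0 0 -0.26;0 -0.19 0.096 0 0 0 -0.31;0 -0.23 0.117 0 0 0 -0.36;0 -0.265 0.135 0 0 0 -0.36;0 -0.3 0.152 0 0 0 -0.36;0 -0.33 0.168 0 0 0 -0.36;0 -0.35 0.178 0 0 0 -0.36;0 -0.358 0.182 0 0 0 -0.36;0 -0.358 0.182 0 0 0 -0.36;0 -0.358 0.182 0 0 0 -0.36;0 -0.358 0.182 0 0 0 -0.36")

```text
clock: 17.95
tool_pos: [0.5182, 0.2115, 0.3108]
orientation: [180.0, -0.0, -97.5]
force: [0.2, -0.6, -2.9]
opening: 0.028
```

```bash
python3 go.py .5178 .2124 .22 -97.5;python3 wells.py
```

```text
[0.5182 0.2115 0.3108] [-0.0009  0.0005  0.0908] [ 0.0007 -0.0007 -0.0002]
[257.4 131.8] [ 233  107   50   51 1962] [0.5106 0.1574 0.015 ] tool [0.0546 0.0005 0.296 ]
[257.4 188.8] [ 239  171   38   36 1082] [0.5178 0.2131 0.015 ] tool [-0.0017  0.0005  0.296 ]
```

Call:
carry_out(moves="0 -0.001 0.0005 0.02 0 0 0;0 -0.001 0.0005 0.05 0 0 0;0 -0.001 0.0005 0.075 0 0 0;0 -0.001 0.0005 0.085 0 0 0;0 -0.001 0.0005 0.09 0 0 0;0 -0.001 0.0005 0.09 0 0 0;0 -0.001 0.0005 0.09 0 0 0")

```text
clock: 18.7
tool_pos: [0.5185, 0.2139, 0.2223]
orientation: [-179.9, 0.1, -97.4]
force: [-0.1, -0.2, -2.1]
opening: 0.028
```

```bash
python3 go.py .5178 .2127 .2068 -97.5
```

```text
[0.5185 0.2139 0.2223] [0.0012 0.0005 0.0155] [-0.0013  0.0012  0.001 ]
```

Call:
carry_out(moves="0 0.0005 0.0003 0.004 0 0 0;0 0.0005 0.0003 0.008 0 0 0;0 0.0005 0.0003 0.011 0 0 0;0 0.0005 0.0003 0.013 0 0 0;0 0.0005 0.0003 0.0137 0 0 0;0 0.0005 0.0003 0.0145 0 0 0;0 0.0005 0.0003 0.0145 0 0 0;0 0.0005 0.0003 0.0145 0 0 0")

```text
clock: 19.5
tool_pos: [0.5176, 0.2132, 0.2067]
orientation: [-180.0, 0.0, -97.4]
force: [-0.1, -0.6, -1.7]
opening: 0.0281
```

Call:
carry_out(moves="0 0 0 0.0005 0 0 0;0 0 0 0.001 0 0 0;0 0 0 0.001 0 0 0;0 0 0 0.001 0 0 0")

```text
clock: 19.9
tool_pos: [0.5176, 0.2132, 0.2064]
orientation: [-180.0, 0.0, -97.4]
force: [-1.9, -0.1, 5.4]
opening: 0.0281
```

Seated: the force has turned to an upward push. I release and retreat.

Call:
carry_out(moves="0.029 0 0 0 0 0 0;0.032 0 0 0 0 0 0;0.04 0 0 0 0 0 0;0.05 0 0 0 0 0 0;0.06 0 0 0 0 0 0;0.06 0 0 0 0 0 0;0.06 0 0 -0.02 0 0 0;0.06 0 0 -0.06 0 0 0;0.06 0 0 -0.11 0 0 0;0.06 0 0 -0.16 0 0 0;0.06 0 0 -0.16 0 0 0;0.06 0 0 -0.16 0 0 0")

```text
clock: 21.1
tool_pos: [0.5176, 0.2133, 0.3673]
orientation: [-179.9, 0.2, -97.5]
force: [0.1, -0.3, -1.0]
opening: 0.06
```

```bash
python3 - <<'E'
from h import *
snap('wrist','w10.png')
b=snap('side')['image'][205:325,170:290,::-1]
cv2.imwrite('pics/c10.png',cv2.resize(b,None,fx=4,fy=4,interpolation=cv2.INTER_CUBIC))
E
python3 go.py .42 -.205 .34 -97.5
python3 go.py .42 -.266 .32 -97.5
```

```text
[0.5172 0.2129 0.3649] [0.427  0.0421 0.0252] [ 0.0011 -0.0007  0.0007]
[0.5172 0.2129 0.3649] [0.4875 0.0341 0.0452] [ 0.0011 -0.0007  0.0007]
```

View pics/c10.png

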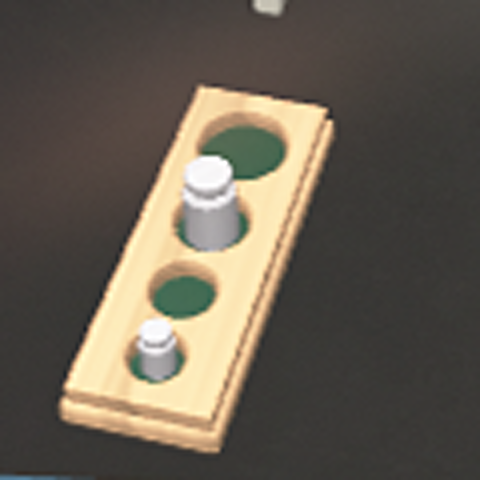

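w200 stands upright in the second well. Next is w100.

Call:
carry_out(moves="0.06 0.05 0.004 0.035 0 0 0;0.06 0.487 0.034 0.035 0 0 0;0.06 0.487 0.034 0.035 0 0 0;0.06 0.487 0.034 0.035 0 0 0;0.06 0.487 0.034 0.035 0 0 0;0.06 0.487 0.034 0.035 0 0 0;0.06 0.487 0.034 0.035 0 0 0;0.06 0.487 0.034 0.035 0 0 0;0.06 0.487 0.034 0.035 0 0 0;0.06 0.487 0.034 0.035 0 0 0;0.06 0.487 0.034 0.035 0 0 0;0.06 0.487 0.034 0.035 0 0 0;0.06 0.487 0.034 0.035 0 0 0;0.06 0.487 0.034 0.035 0 0 0")

```text
clock: 22.6
tool_pos: [0.421, -0.2643, 0.3303]
orientation: [180.0, 0.0, -97.3]
force: [0.1, 0.5, -0.4]
opening: 0.0598
```

```bash
python3 chk.py w100_mid w11; python3 chk.py w500_mid w11b
```

```text
w100_mid 0.93 [244. 172. 263. 196.] [ 0.4262 -0.2642] 0.111 in tool [-0.0006 -0.0051  0.3305]
w100_mid 0.65 [ 96. 122. 158. 168.] [ 0.555  -0.3267] 0.633 in tool [ 0.0449 -0.1408  0.3305]
[ 0.4212 -0.2642  0.3305] [179.99   0.   -97.33] [ -9.4   7.5 -27.4  -0.  -55.2   2.1]
w500_mid 0.85 [ 98. 122. 160. 168.] [ 0.5384 -0.3218] 0.036 in tool [ 0.0421 -0.1236  0.3307]
[ 0.4212 -0.2643  0.3307] [-179.99    0.    -97.34] [ -9.4   7.5 -27.3  -0.  -55.2   2.1]
```

View pics/w11.png

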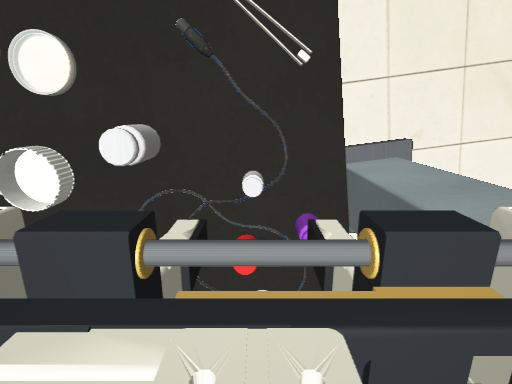

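Run:
```python
from h import *
s=snap('wrist');im=s['image'];t,R=pose()
m=(im.max(2)>75).astype(np.uint8);m[:165]=0;m[200:]=0;m[:,:235]=0;m[:,275:]=0
n,l,st,ce=cv2.connectedComponentsWithStats(m);i=1+np.argmax(st[1:,4]);print(st[i])
p,c=fit(s,l==i,'w100_mid',[.423,-.265]);print(p,c,R.inv().apply([*p,0]-t))
cv2.imwrite('pics/c11.png',cv2.resize(im[155:215,220:300,::-1],None,fx=8,fy=8,interpolation=cv2.INTER_NEAREST))
```

```text
[242 171  23  27 486]
[ 0.4257 -0.2646] 0.045 [-0.00052935 -0.00447783  0.33080382]
```

View pics/c11.png

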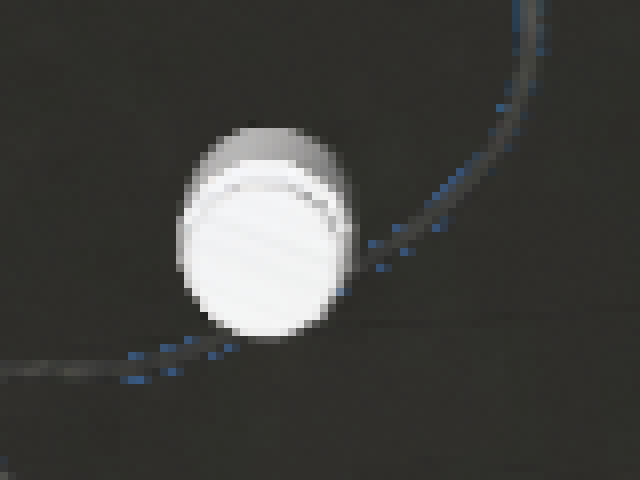

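The weight at (253,184) is steel w100, 4.5 mm off the tool centre along y. I correct for that and descend.

Call:
carry_out(moves="0.05 -0.0005 -0.0046 0.04 0 0 0;0.05 -0.0005 -0.0046 0.08 0 0 0;0.05 -0.0005 -0.0046 0.115 0 0 0;0.05 -0.0005 -0.0046 0.13 0 0 0;0.05 -0.0005 -0.0046 0.138 0 0 0;0.05 -0.0005 -0.0046 0.138 0 0 0;0.05 -0.0005 -0.0046 0.138 0 0 0")

```text
clock: 23.55
tool_pos: [0.426, -0.2654, 0.1935]
orientation: [-179.9, -0.0, -97.4]
force: [0.6, 1.0, 0.1]
opening: 0.0501
```

Call:
carry_out(moves="0.035 0 0 0 0 0 0;0.03 0 0 0 0 0 0;0.025 0 0 0 0 0 0;0 0 0 0 0 0 0;0 0 0 0 0 0 0;0 0 0 0 0 0 0;0 0 0 0 0 0 0")

```text
clock: 24.25
tool_pos: [0.4254, -0.2654, 0.193]
orientation: [-180.0, -0.0, -97.4]
force: [-1.4, 1.1, 6.2]
opening: 0.0218
```

Call:
carry_out(moves="0 0 0 -0.01 0 0 0;0 0 0 -0.03 0 0 0;0 0 0 -0.07 0 0 0;0 0 0 -0.12 0 0 0;0 0 0 -0.12 0 0 0;0 0 0 -0.12 0 0 0;0 0 0 -0.12 0 0 0")

```text
clock: 24.95
tool_pos: [0.4248, -0.2652, 0.3122]
orientation: [179.9, 0.0, -97.5]
force: [0.1, 0.0, -1.8]
opening: 0.0217
```

```bash
python3 go.py .5243 .2605 .31 -97.5
python3 - <<'E'
from h import *
b=snap('side')['image'][80:260,170:350,::-1]
cv2.imwrite('pics/c12.png',cv2.resize(b,None,fx=3,fy=3,interpolation=cv2.INTER_CUBIC))
E
```

```text
[ 0.4248 -0.2652  0.3122] [-0.5342 -0.0304  0.0024] [0.001  0.0005 0.0006]
```

View pics/c12.png

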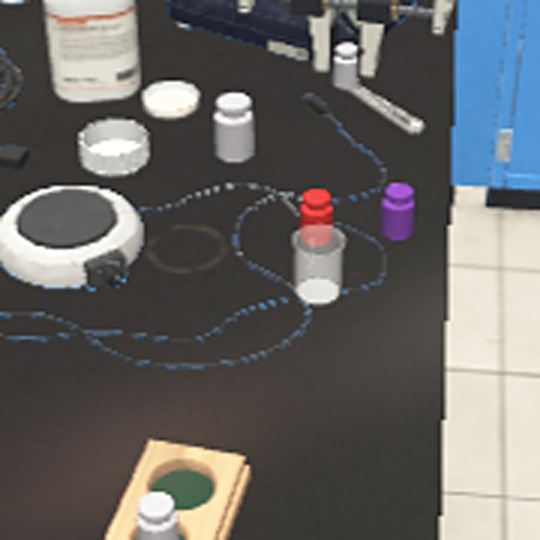

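w100 is held upright. I carry it to well_100.

Call:
carry_out(moves="0 -0.02 -0.001 0 0 0 0;0 -0.05 -0.003 0 0 0 0;0 -0.09 -0.005 0 0 0 0;0 -0.135 -0.008 0 0 0 0;0 -0.18 -0.01 0 0 0 0;0 -0.225 -0.013 0 0 0 0;0 -0.27 -0.015 0 0 0 0;0 -0.315 -0.018 0 0 0 0;0 -0.36 -0.02 0 0 0 0;0 -0.4 -0.023 0 0 0 0;0 -0.44 -0.025 0 0 0 0;0 -0.48 -0.027 0 0 0 0;0 -0.51 -0.029 0 0 0 0;0 -0.527 -0.03 0 0 0 0;0 -0.534 -0.0304 0 0 0 0;0 -0.534 -0.0304 0 0 0 0;0 -0.534 -0.0304 0 0 0 0")

```text
clock: 26.7
tool_pos: [0.5245, 0.2591, 0.3122]
orientation: [179.9, -0.1, -97.5]
force: [0.3, -0.6, -1.0]
opening: 0.0221
```

```bash
python3 go.py .5243 .2605 .2235 -97.5
```

```text
[0.5245 0.2591 0.3122] [-0.0014  0.0002  0.0887] [ 0.001  -0.0011  0.0003]
```

Call:
carry_out(moves="0 -0.001 0.0004 0.02 0 0 0;0 -0.001 0.0004 0.05 0 0 0;0 -0.001 0.0004 0.075 0 0 0;0 -0.001 0.0004 0.085 0 0 0;0 -0.001 0.0004 0.09 0 0 0;0 -0.001 0.0004 0.09 0 0 0;0 -0.001 0.0004 0.09 0 0 0;0 -0.001 0.0004 0.09 0 0 0")

```text
clock: 27.5
tool_pos: [0.5248, 0.2615, 0.2239]
orientation: [-179.9, 0.1, -97.4]
force: [0.2, 0.6, -1.1]
opening: 0.0219
```

```bash
python3 go.py .5242 .2604 .2078 -97.5
```

```text
[0.5248 0.2615 0.2239] [0.0012 0.0005 0.0161] [-0.0014  0.0016  0.001 ]
```

Call:
carry_out(moves="0 0.0006 0.0003 0.004 0 0 0;0 0.0006 0.0003 0.008 0 0 0;0 0.0006 0.0003 0.011 0 0 0;0 0.0006 0.0003 0.013 0 0 0;0 0.0006 0.0003 0.014 0 0 0;0 0.0006 0.0003 0.015 0 0 0;0 0.0006 0.0003 0.015 0 0 0;0 0.0006 0.0003 0.015 0 0 0")

```text
clock: 28.3
tool_pos: [0.5241, 0.2606, 0.2081]
orientation: [-180.0, -0.0, -97.4]
force: [-2.1, -0.1, 4.8]
opening: 0.0216
```

Seated (upward force 4.8 N). I release.

Call:
carry_out(moves="0.023 0 0 0 0 0 0;0.026 0 0 0 0 0 0;0.034 0 0 0 0 0 0;0.045 0 0 0 0 0 0;0.06 0 0 0 0 0 0;0.06 0 0 0 0 0 0;0.06 0 0 -0.02 0 0 0;0.06 0 0 -0.06 0 0 0;0.06 0 0 -0.11 0 0 0;0.06 0 0 -0.16 0 0 0;0.07 0 0 -0.16 0 0 0;0.07 0 0 -0.16 0 0 0")

```text
clock: 29.5
tool_pos: [0.5241, 0.2607, 0.3694]
orientation: [-179.9, 0.2, -97.5]
force: [-0.2, -0.5, -1.0]
opening: 0.0684
```

```bash
python3 - <<'E'
from h import *
b=snap('side')['image'][205:325,170:290,::-1]
cv2.imwrite('pics/c13.png',cv2.resize(b,None,fx=4,fy=4,interpolation=cv2.INTER_CUBIC))
E
python3 go.py .538 -.322 .335 -97.5
```

```text
[0.5238 0.2605 0.3678] [ 0.5757 -0.0897  0.0324] [-0.0001  0.0008  0.0006]
```

View pics/c13.png

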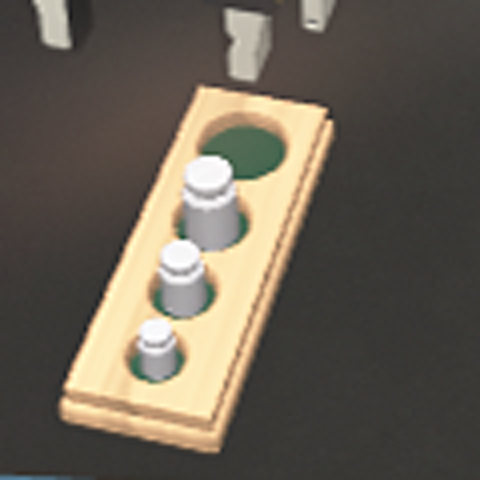

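Three weights now stand upright in their own wells. Before the last pick I check the clearance around w500.

Run:
```python
from h import *
s=ctrl.snapshot('scene')
for n,u,v,z in [('bottle base left',430,296,0),('bottle base',452,310,0),('dish L',372,250,.01),('dish',386,262,0),('dish low',386,265,0),('lid',409,295,0),('balance',346,220,0),('bottle cap',482,243,.15),('bottle cap',482,243,.12)]: print(n,ray(s,u,v,z).round(3))
```

```text
bottle base left [ 0.659 -0.434  0.   ]
bottle base [ 0.673 -0.481  0.   ]
dish L [ 0.631 -0.283  0.01 ]
dish [ 0.642 -0.32   0.   ]
dish low [ 0.636 -0.326  0.   ]
lid [ 0.623 -0.409 -0.   ]
balance [ 0.647 -0.174  0.   ]
bottle cap [ 0.726 -0.446  0.15 ]
bottle cap [ 0.756 -0.436  0.12 ]
```

Call:
carry_out(moves="0.065 0.05 -0.008 0 0 0 0;0.065 0.576 -0.09 0 0 0 0;0.065 0.576 -0.09 0 0 0 0;0.065 0.576 -0.09 0 0 0 0;0.065 0.576 -0.09 0 0 0 0;0.065 0.576 -0.09 0 0 0 0;0.065 0.576 -0.09 0 0 0 0;0.065 0.576 -0.09 0 0 0 0;0.065 0.576 -0.09 0 0 0 0;0.065 0.576 -0.09 0 0 0 0;0.065 0.576 -0.09 0 0 0 0;0.065 0.576 -0.09 0 0 0 0;0.065 0.576 -0.09 0.032 0 0 0;0.065 0.576 -0.09 0.032 0 0 0;0.065 0.576 -0.09 0.032 0 0 0;0.065 0.576 -0.09 0.032 0 0 0")

```text
clock: 31.2
tool_pos: [0.5391, -0.3216, 0.3364]
orientation: [-180.0, -0.0, -97.4]
force: [0.4, 0.2, 0.0]
opening: 0.0652
```

```bash
python3 chk.py w500_mid w14
```

```text
w500_mid 0.67 [238. 160. 277. 209.] [ 0.5375 -0.3215] 0.03 in tool [0.     0.0021 0.3368]
[ 0.5392 -0.3215  0.3368] [-1.799e+02 -3.000e-02 -9.737e+01] [-13.   19.  -10.9   0.  -60.    5.6]
```

View pics/w14.png

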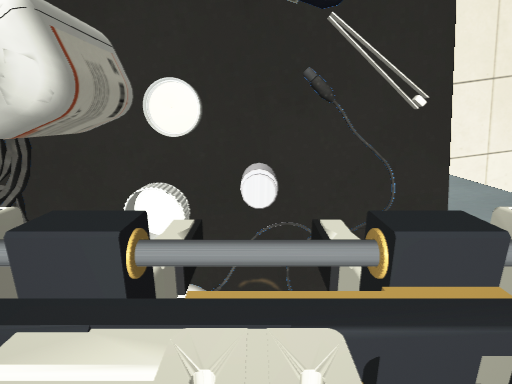

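Run:
```python
from h import *
s=ctrl.snapshot('wrist');t,R=pose()
for u,v,z in [(190,208,.03),(190,208,.0),(180,225,0),(200,106,.0)]: print((R.inv().apply(ray(s,u,v,z)-t)).round(4))
```

```text
[-0.0258 -0.0715  0.3071]
[-0.0355 -0.079   0.3371]
[-0.0569 -0.0923  0.3371]
[ 0.0797 -0.0615  0.3371]
```

The nearest dish edge is at tool y −0.07 and the fingers will reach only −0.05, so it is clear. I descend on w500.

Call:
carry_out(moves="0.056 0 0.002 0.04 0 0 0;0.056 0 0.002 0.08 0 0 0;0.056 0 0.002 0.115 0 0 0;0.056 0 0.002 0.133 0 0 0;0.056 0 0.002 0.142 0 0 0;0.056 0 0.002 0.142 0 0 0;0.056 0 0.002 0.142 0 0 0")

```text
clock: 32.05
tool_pos: [0.5374, -0.3219, 0.195]
orientation: [-179.9, -0.0, -97.4]
force: [0.7, -0.6, 0.5]
opening: 0.0561
```

Call:
carry_out(moves="0.048 0 0 0 0 0 0;0.043 0 0 0 0 0 0;0.04 0 0 0 0 0 0;0 0 0 0 0 0 0;0 0 0 0 0 0 0;0 0 0 0 0 0 0;0 0 0 0 0 0 0")

```text
clock: 32.75
tool_pos: [0.537, -0.322, 0.1942]
orientation: [-180.0, -0.0, -97.4]
force: [-0.5, 0.5, 6.2]
opening: 0.0374
```

Call:
carry_out(moves="0 0 0 -0.005 0 0 0;0 0 0 -0.015 0 0 0;0 0 0 -0.035 0 0 0;0 0 0 -0.065 0 0 0;0 0 0 -0.1 0 0 0;0 0 0 -0.125 0 0 0;0 0 0 -0.14 0 0 0;0 0 0 -0.14 0 0 0;0 0 0 -0.14 0 0 0")

```text
clock: 33.65
tool_pos: [0.5361, -0.3216, 0.3331]
orientation: [180.0, 0.0, -97.5]
force: [-0.3, -0.0, -6.5]
opening: 0.0373
```

```bash
python3 go.py .5106 .1575 .33 -97.5
python3 - <<'E'
from h import *
b=snap('side')['image'][60:240,170:350,::-1]
cv2.imwrite('pics/c15.png',cv2.resize(b,None,fx=3,fy=3,interpolation=cv2.INTER_CUBIC))
E
```

```text
[ 0.5361 -0.3216  0.3331] [-0.4717  0.0876  0.0035] [0.0008 0.0008 0.0005]
```

View pics/c15.png

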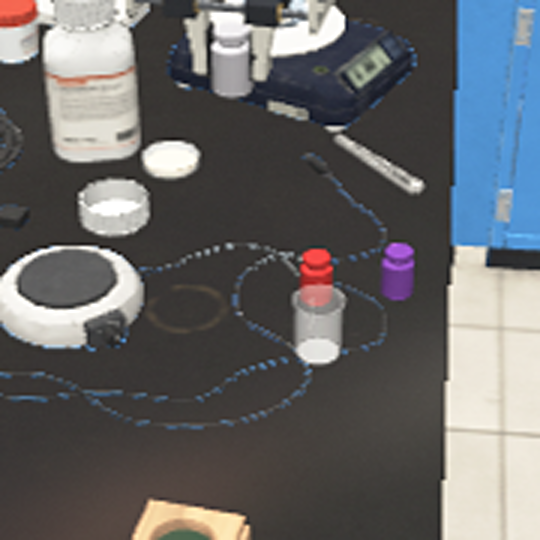

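w500 is held upright. I carry it smoothly to well_500.

Call:
carry_out(moves="0 -0.01 0.002 0 0 0 0;0 -0.028 0.005 0 0 0 0;0 -0.053 0.01 0 0 0 0;0 -0.085 0.016 0 0 0 0;0 -0.12 0.022 0 0 0 0;0 -0.155 0.029 0 0 0 0;0 -0.19 0.035 0 0 0 0;0 -0.225 0.042 0 0 0 0;0 -0.26 0.048 0 0 0 0;0 -0.295 0.055 0 0 0 0;0 -0.33 0.061 0 0 0 0;0 -0.365 0.068 0 0 0 0;0 -0.4 0.074 0 0 0 0;0 -0.43 0.08 0 0 0 0;0 -0.452 0.084 0 0 0 0;0 -0.466 0.0866 0 0 0 0;0 -0.472 0.0876 0 0 0 0;0 -0.472 0.0876 0 0 0 0;0 -0.472 0.0876 0 0 0 0;0 -0.472 0.0876 0 0 0 0")

```text
clock: 35.7
tool_pos: [0.511, 0.1566, 0.3335]
orientation: [180.0, -0.0, -97.5]
force: [-0.7, -0.5, -4.4]
opening: 0.0372
```

```bash
python3 go.py .5106 .1575 .225 -97.5
python3 - <<'E'
from h import *
snap('wrist','w16.png')
E
```

```text
[0.511  0.1566 0.3335] [-0.0009  0.0005  0.1085] [ 0.0004 -0.0004 -0.0002]
```

View pics/w16.png

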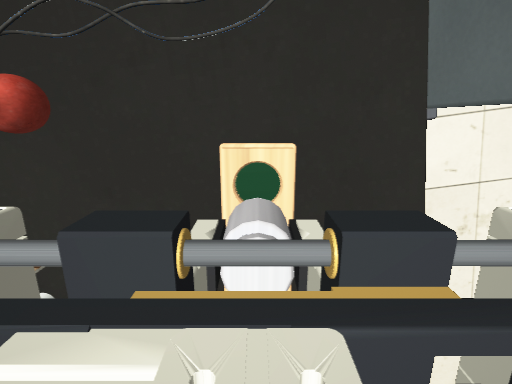

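Call:
carry_out(moves="0 -0.0006 0.0004 0.015 0 0 0;0 -0.0006 0.0004 0.04 0 0 0;0 -0.0006 0.0004 0.07 0 0 0;0 -0.0006 0.0004 0.09 0 0 0;0 -0.0006 0.0004 0.1 0 0 0;0 -0.0006 0.0004 0.106 0 0 0;0 -0.0006 0.0004 0.108 0 0 0;0 -0.0006 0.0004 0.108 0 0 0;0 -0.0006 0.0004 0.108 0 0 0")

```text
clock: 36.65
tool_pos: [0.5111, 0.1583, 0.2266]
orientation: [-179.9, 0.1, -97.4]
force: [-0.3, 0.5, -4.4]
opening: 0.0369
```

```bash
python3 go.py .5106 .1572 .2092 -97.5
```

```text
[0.5111 0.1583 0.2266] [0.0012 0.0003 0.0174] [-0.0012  0.001   0.0011]
```

Call:
carry_out(moves="0 0.0006 0.0003 0.004 0 0 0;0 0.0006 0.0003 0.008 0 0 0;0 0.0006 0.0003 0.011 0 0 0;0 0.0006 0.0003 0.013 0 0 0;0 0.0006 0.0003 0.0145 0 0 0;0 0.0006 0.0003 0.0155 0 0 0;0 0.0006 0.0003 0.016 0 0 0;0 0.0006 0.0003 0.016 0 0 0;0 0.0006 0.0003 0.016 0 0 0")

```text
clock: 37.55
tool_pos: [0.5103, 0.1576, 0.2097]
orientation: [-180.0, 0.0, -97.4]
force: [-0.4, -0.8, -5.3]
opening: 0.0375
```

Call:
carry_out(moves="0 0 0 0.0005 0 0 0;0 0 0 0.001 0 0 0;0 0 0 0.0012 0 0 0;0 0 0 0.0012 0 0 0;0 0 0 0.0012 0 0 0")

```text
clock: 38.05
tool_pos: [0.5104, 0.1576, 0.2092]
orientation: [-180.0, 0.0, -97.4]
force: [-4.0, -0.1, 6.3]
opening: 0.0374
```

Seated (the force went from −5 to +6 N). I release.

Call:
carry_out(moves="0.038 0 0 0 0 0 0;0.041 0 0 0 0 0 0;0.048 0 0 0 0 0 0;0.06 0 0 0 0 0 0;0.065 0 0 0 0 0 0;0.065 0 0 0 0 0 0;0.065 0 0 -0.02 0 0 0;0.065 0 0 -0.06 0 0 0;0.065 0 0 -0.11 0 0 0;0.065 -0.05 0 -0.16 0 0 0;0.065 -0.1 0 -0.18 0 0 0;0.065 -0.14 0 -0.18 0 0 0;0.065 -0.14 0 -0.18 0 0 0;0.065 -0.14 0 -0.18 0 0 0")

```text
clock: 39.45
tool_pos: [0.5284, 0.2983, 0.3882]
orientation: [180.0, 0.0, -97.3]
force: [0.2, -0.9, 0.1]
opening: 0.0654
```

Run:
```python
from h import *
s=snap('wrist','w17.png');print(pose()[0])
W={'w500_mid':(.5107,.1572),'w200_mid':(.5178,.2127),'w100_mid':(.5243,.2604),'w50_mid':(.5298,.3029)}
for l in W:
    for r in ctrl.trace(s,l):
        e=r['extent'];m=r['region'];x0=ray(s,(e[0]+e[2])/2,(e[1]+e[3])/2,.015+G[l][1]/2)[:2]
        p,c=fit(s,m,l,x0,.015);print(l,round(r['confidence'],2),np.round(e),p,c,'off mm',(np.linalg.norm(p-W[l])*1000).round(1))
for n in ['scene','side']:
    s=snap(n,n+'17.png')
    for r in ctrl.mark_of(s,'beaker_mid'): print(n,np.round(r['at']),r['confidence'])
a=cv2.imread('pics/scene17.png')[100:290,180:330];b=cv2.imread('pics/side17.png')[135:325,170:320]
cv2.imwrite('pics/c17.png',cv2.resize(np.hstack([a,b]),None,fx=2.6,fy=2.6,interpolation=cv2.INTER_CUBIC))
```

```text
[0.52819908 0.29689339 0.38777827]
w500_mid 0.98 [238.  15. 272.  68.] [0.5109 0.1569] 0.059 off mm 0.4
w200_mid 0.9 [243.  86. 268. 116.] [0.5187 0.2137] 0.057 off mm 1.3
w100_mid 0.6 [249. 132. 268. 155.] [0.5244 0.2609] 0.06 off mm 0.5
w50_mid 0.59 [249. 168. 264. 186.] [0.5295 0.303 ] 0.077 off mm 0.3
scene [230. 262.] 0.91
side [167. 274.] 0.6
```

View pics/c17.png

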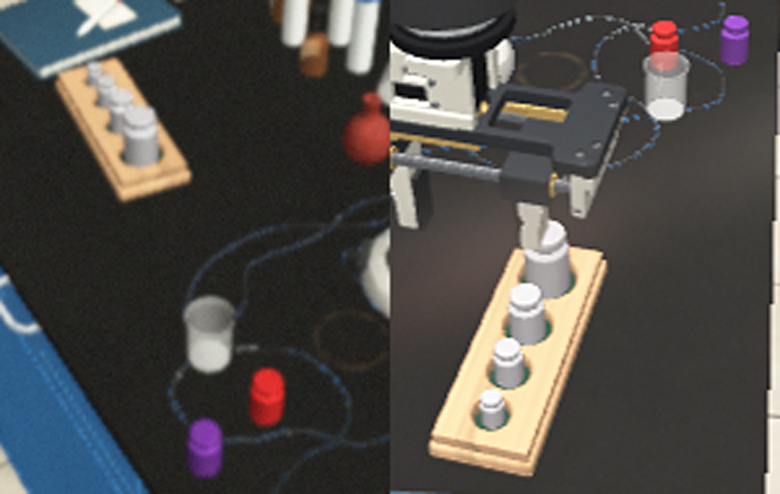

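View pics/w17.png

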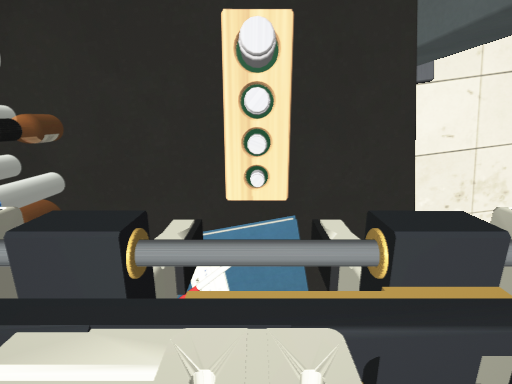

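All four weights stand upright in the right wells, largest to smallest, within about 1.3 mm of centre. The beaker hasn't moved: its mark is at (262,230) in the scene view, against (263,232) before. Handing in.

```bash
python3 -c "
from plant import ctrl
print(ctrl.get_obs()['qvel'].round(2));print(ctrl.close_job())"
```

```text
[ 0.14  0.15  0.3  -0.07  0.   -0.04]
the job is handed in; nothing more can be done
None
```

All four steel weights are back in the block, each upright in the well of its own size, with the row running from largest to smallest. The job was handed in at about 40 s; the interface gives no verdict.

- **Handling:** I picked them in the order w50, w200, w100, w500. Each was lowered slowly until the wrist force showed contact with the well floor, then released.
- **Position:** In the last wrist picture the fitted axes were 0.3 to 1.3 mm from the well centres (the limit is 8 mm).
- **Upright and seated:** All four look upright and fully home in the side view. Neither tilt nor foot height was measured separately. For w50 the contact force was weaker than for the others, about 2 N.
- **Beaker and look-alikes:** The beaker's image mark moved no more than 2 pixels, and the red and purple look-alikes were not touched.
- **Arm:** The gripper was clear of everything and still when I handed in.
- **Disagreements:** The jaws read up to 1.6 mm less than the nominal diameter on every weight (w50 read 16.4 mm against 18 mm), but each was held upright. For w100, the network's outline was too narrow, so I used a brightness outline before gripping; it moved the axis by less than 1 mm.

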